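# Make up two stove-repair kits from fired stock

## Task

Make up two repair kits from the loose terracotta pieces, each piece centred on its own cork pad and the same way up as it is now. On the long board put the square tile on the middle pad, with the large knob on one end pad and the half-round moulding on the other (either way round); on the round bat put the small knob and the ring-shaped collar, one on each pad (either way round). Leave the flat round rosette and the capped jar where they are.

Things in the scene. Friction and masses are not known exactly. Their poses are not given: they have to be found in the camera images.
- long_board: Fixed rectangular pale plaster board, 250 x 110 mm, 16 mm thick, lying on the bench, with three square cork pads (64 mm square, 2 mm thick, so their tops are 18 mm above the bench). Origin: centre of its underside, at bench height; x runs along its length, z up. Pad centres at x = -78, 0 and +78 mm, y = 0.
- round_bat: Fixed round pale plaster disc, 190 mm across, 16 mm thick, lying on the bench, with two square cork pads (64 mm square, 2 mm thick, tops 18 mm above the bench). Origin: centre of its underside, at bench height; x runs along the line of the pads, z up. Pad centres at x = -45 and +45 mm, y = 0.
- tile_c (a point): Plain fired terracotta. Small square tile, 52 x 52 mm, 22 mm thick, with a raised border and a flower relief that rise 2 to 4 mm more, lying flat. The point is its centre, 11 mm above its underside; x and y parallel to its sides, z up. About 0.11 kg.
- large_knob_c (a point): Plain fired terracotta. Large turned finial knob standing upright, round: 44 mm across at its base (up to 12 mm high) and at its belly (24 to 34 mm high), 56 mm tall with a 16 mm tip. The point is on its axis, 28 mm above its underside; z up. About 0.13 kg.
- small_knob_c (a point): Plain fired terracotta. Small turned finial knob standing upright, round: 32 mm across at its base (up to 8 mm high) and at its belly (15 to 23 mm high), 34 mm tall. The point is on its axis, 17 mm above its underside; z up. About 0.045 kg.
- moulding_c (a point): Plain fired terracotta. Straight half-round moulding lying on its flat side, 80 mm long, 28 mm wide, 28 mm high: upright sides for the lower 14 mm, then a half-round top. The point is its centre, 14 mm above its underside; x along its length, z up. About 0.10 kg.
- collar_c (a point): Plain fired terracotta. Ring-shaped flue collar, a short tube standing on end: 52 mm outside, 32 mm open hole, 30 mm high. The point is on its axis, 15 mm above its underside; z up. About 0.075 kg.
- rosette_c (a point): Plain fired terracotta. Flat round rosette, a solid disc 58 mm across and about 18 mm thick (its petals rise to 23 mm). In neither kit: it stays where it lies. The point is on its axis, 9 mm above its underside.
- jar_c (a point): Pale ceramic jar with a steel cap, 60 mm across, 80 mm tall, standing at the far side of the stock. A bystander, not to be moved. The point is on its axis, 40 mm above its underside.
Mind the look-alikes: they are no part of the job. Leave any red or white look-alike of the part that bears moulding_c alone.

How it is judged (in metres and radians):
At the end, for the whole second after the job is handed in: Long board: tile on the middle pad, large knob and moulding on the end pads. Round bat: small knob and collar, one per pad. Each centre within 13 mm of its pad centre along the carrier's x and y, seated on the pad (height within 5 mm), upright within 0.15 rad, at rest (y of tile_c in the frame of long_board between -0.013 and 0.013 m and z of tile_c in the frame of long_board between 0.024 and 0.034 m and angle between each of tile_c, large_knob_c, moulding_c, small_knob_c, collar_c's own z axis and vertical below 0.15 rad and linear speed of each of tile, large_knob, moulding, small_knob, collar below 0.02 m/s and x of tile_c in the frame of long_board between -0.013 and 0.013 m and y of large_knob_c in the frame of long_board between -0.013 and 0.013 m and z of large_knob_c in the frame of long_board between 0.041 and 0.051 m and (x of large_knob_c in the frame of long_board between -0.091 and -0.065 m or x of large_knob_c in the frame of long_board between 0.065 and 0.091 m) and y of moulding_c in the frame of long_board between -0.013 and 0.013 m and z of moulding_c in the frame of long_board between 0.027 and 0.037 m and (x of moulding_c in the frame of long_board between -0.091 and -0.065 m or x of moulding_c in the frame of long_board between 0.065 and 0.091 m) and y of small_knob_c in the frame of round_bat between -0.013 and 0.013 m and z of small_knob_c in the frame of round_bat between 0.03 and 0.04 m and (x of small_knob_c in the frame of round_bat between -0.058 and -0.032 m or x of small_knob_c in the frame of round_bat between 0.032 and 0.058 m) and y of collar_c in the frame of round_bat between -0.013 and 0.013 m and z of collar_c in the frame of round_bat between 0.028 and 0.038 m and (x of collar_c in the frame of round_bat between -0.058 and -0.032 m or x of collar_c in the frame of round_bat between 0.032 and 0.058 m)); the robot touches nothing.
It fails at once if the rosette is shifted by more than 30 mm (distance of rosette_c from where it was at the start of the episode above 0.03 m).
It fails at once if the jar is shifted by more than 30 mm or tipped (distance of jar_c from where it was at the start of the episode above 0.03 m or angle between jar_c's own z axis and vertical above 0.4 rad).
It also fails if it takes over 104 s, if anything falls off the work surface, if the arm or the gripper's body presses on something with over 40 N, if the wrist force passes 120 N, or if a joint passes its speed limit or range.

## Robot

A 6-joint arm with a two-finger parallel gripper is mounted at the origin on the work surface. World frame = base frame: x ahead of the robot, y to its left, z up, the work surface at z = 0. Lengths are in mm, angles in rad, forces in N, time in s.
With the tool pointing down it reaches from about 350 to 975 mm from the base axis. Payload 7.1 kg.
Tool frame: the origin (TCP) lies at the very end of the fingers, on their centre line; the grasp point (between the pads) lies 19 mm behind it; x points along the fingers, z is the direction in which the jaws open and shut, and the axes are right-handed (so a half turn about x gives the same grasp; the last joint's range is limited). The gripper opens to 88 mm and grips with 3 to 60 N. Pads are 20 mm wide; open, the fingers measure 115 mm over their backs; the gripper's body (75 mm by 178 mm) begins 61 mm behind the grasp point.
Start: joints at [1.244, 0.423, 1.63, -0, 1.089, -0.019], TCP at [189.32, 595.62, 222.675] pointing down, gripper open.
Joint ranges: [-3, 3], [-0.9, 2.11], [0.09, 2.58], [-1.31, 4.45], [0.11, 2.69], [-2.54, 2.54]. Speed limits (rad/s): [2.39, 2.39, 3.01, 3.14, 3.14, 3.14].

## Interface

Orientations are given as a rotation vector (axis times angle).
In Python, from workcell import * gives the robot as it stands.
- The arm moves only by the shell command python3 -m crank 'ROWS'. ROWS is JSON, a list of rows, each a list of 3 entries, a list of its own where there are three numbers: the shift along the tool's x, y, z in cm, then the turn, a rotation vector about the tool's x, y, z in degrees, then the finger opening in cm, from 0 to 8.78. In form: [[[dx, dy, dz], [rx, ry, rz], claw], ...]. A call has 1 to 5 rows; each row shifts and turns the commanded pose from where the row before left it, along the tool's axes as they then stand; what a row does not reach is not made up. A row lasts 1/8 s, in which the tool goes at most 62.5 mm and 10.7 degrees, less where a joint would pass 70% of its speed; a pose out of reach is approached as far as the arm can. A call with a gripper value outside its range is refused whole. The fingers move at their own pace and stop on an object; the grip force is fixed at half the most. Time passes only in rows, so rows that do not move let the fingers close. It gives the time, the measured TCP pose, the force and the opening at its end, in the units of the state.
- get_obs(): the state, without advancing time (a new reading comes with each control period).
- get_image(name): name is "scene" or "top" or "wrist"; returns a dict with "pixels" (384x512x3 uint8, red, green, blue), "mtx" (3x3 intrinsics, pixels), "view" (4x4, takes a point from world to camera coordinates). Camera axes: x right, y down, z forward; pixel columns grow to the right and rows downward; lengths in mm; the calibration is good to about 2 mm. A picture is of the moment at which its call begins. There is no depth.
- close_job(): hands the job in, once; it reports no verdict.
The state is a dict: "t": time; "qpos": joint angles; "qvel": joint speeds; "joint_torque": joint torques, N m; "ee_pos": TCP position; "orientation": TCP orientation; "ft_force": force on the tool from outside, world axes, zero at the start; "moment": the same for the moment, N m; "width": finger opening in mm.
Only numpy, scipy, OpenCV 4.12 (cv2) and the standard library are available. Lean on these libraries where they do the work, as an engineer would, in place of code of your own. Each camera call takes 0.05 s, during which the arm holds its last target.

## Working session

There is one attempt and no reset: what is moved stays moved. The work goes in short steps, Python scripts to look and compute and a shell command to move; the robot and the scene stay as the last step left them, time stands still between calls to the robot, and variables do not carry over. Pictures are saved under pics/ and viewed, and the job is handed in when it is done.

```bash
ls -la; mkdir -p pics
python3 - <<'E'
from workcell import *
import cv2
print(get_obs())
for n in ("scene","top","wrist"):
    d=get_image(n); cv2.imwrite(f"pics/{n}0.png",d["pixels"][:,:,::-1]); print(n,d["mtx"].tolist(),d["view"].round(4).tolist())
E
```

```text
total 12
drwxr-xr-x  3 agent agent 4096 Dec  7 13:49 .
drwxr-xr-x 23 root  root  4096 Dec  7 13:49 ..
drwxr-xr-x  2 agent agent 4096 Dec  7 13:49 pics
{'t': 0.0, 'qpos': array([ 1.24399182e+00,  4.23846649e-01,  1.63064306e+00,  3.02814053e-07,
        1.08859877e+00, -1.89985591e-02]), 'qvel': array([ 0.00072974, -0.00019575,  0.0007302 , -0.00118618, -0.00052364,
        0.00023484]), 'joint_torque': array([ 3.11809608e-04, -5.44614172e+01, -2.73673028e+01,  6.45739236e-02,
        2.27622892e-02, -1.52394064e-04]), 'ee_pos': array([189.15920054, 595.1300812 , 221.91650937]), 'orientation': array([-0.98041649,  1.34049272,  0.97898972]), 'ft_force': array([-0.04250384, -0.81856988,  0.02264986]), 'moment': array([ 0.00030916, -0.02217112,  0.00628031]), 'width': 88.01913066454917}
scene [[384.323996947456, 0.0, 259.59995545747114], [0.0, 384.323996947456, 192.82489102738228], [0.0, 0.0, 1.0]] [[-0.1995, 0.9797, 0.0189, 96.9697], [0.724, 0.1604, -0.6709, -359.7763], [-0.6603, -0.1201, -0.7413, 1312.7566], [0.0, 0.0, 0.0, 1.0]]
top [[409.7339708033897, 0.0, 255.39292312344872], [0.0, 409.7339708033897, 191.96206561888042], [0.0, 0.0, 1.0]] [[0.0247, -0.9994, 0.0243, -21.6639], [-0.9971, -0.0264, -0.0707, 510.6638], [0.0713, -0.0225, -0.9972, 882.334], [0.0, 0.0, 0.0, 1.0]]
wrist [[332.0281007858148, 0.0, 255.99319661672573], [0.0, 332.0281007858148, 192.6266181064456], [0.0, 0.0, 1.0]] [[0.3032, 0.9529, -0.0014, -624.5142], [0.9253, -0.2941, 0.2394, -28.4638], [0.2277, -0.0739, -0.9709, 388.3644], [0.0, 0.0, 0.0, 1.0]]
```

View pics/top0.png

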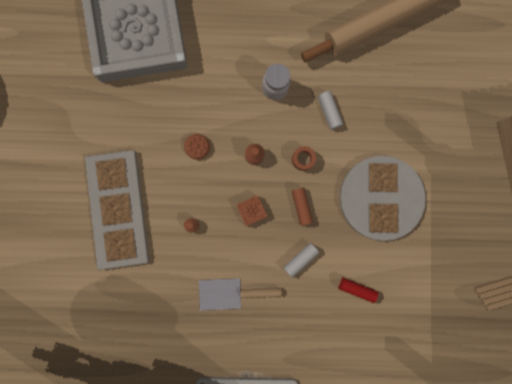

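View pics/scene0.png

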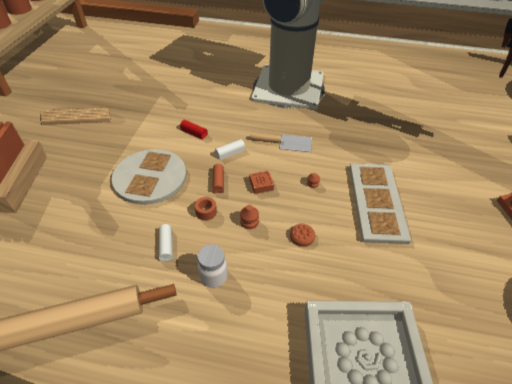

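View pics/wrist0.png

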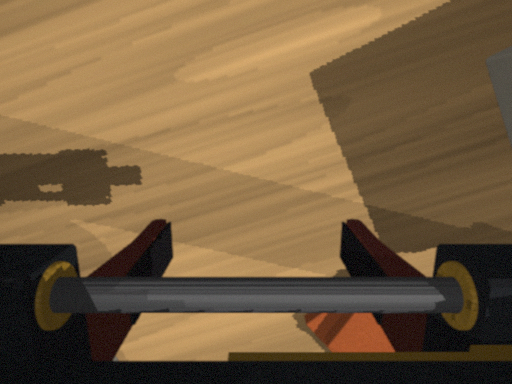

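Top picture, candidates for the moulding: terracotta half-round (303,206), white look-alikes (331,110) and (302,260), and a red one (358,290). I choose the terracotta one. The others are tile (253,211), large knob (255,154), small knob (191,225), collar (304,158), rosette (197,147, leave) and jar (277,82, leave). Next I check with enlarged crops.

Run:
```python
import cv2
i=cv2.imread("pics/top0.png")
c=i[130:245,175:335]; cv2.imwrite("pics/top0c.png",cv2.resize(c,None,fx=5,fy=5,interpolation=cv2.INTER_CUBIC))
c=i[145:275,75:155]; a=cv2.resize(c,None,fx=4.5,fy=4.5,interpolation=cv2.INTER_CUBIC)
c=i[145:275,335:430]; b=cv2.resize(c,None,fx=4.5,fy=4.5,interpolation=cv2.INTER_CUBIC)
cv2.imwrite("pics/top0b.png",cv2.hconcat([a,b]))
i=cv2.imread("pics/scene0.png")
c=i[120:250,100:260]; cv2.imwrite("pics/scene0c.png",cv2.resize(c,None,fx=4.5,fy=4.5,interpolation=cv2.INTER_CUBIC))
c=i[130:260,230:420]; cv2.imwrite("pics/scene0d.png",cv2.resize(c,None,fx=4.2,fy=4.2,interpolation=cv2.INTER_CUBIC))
```

```text
(no output)
```

View pics/top0c.png

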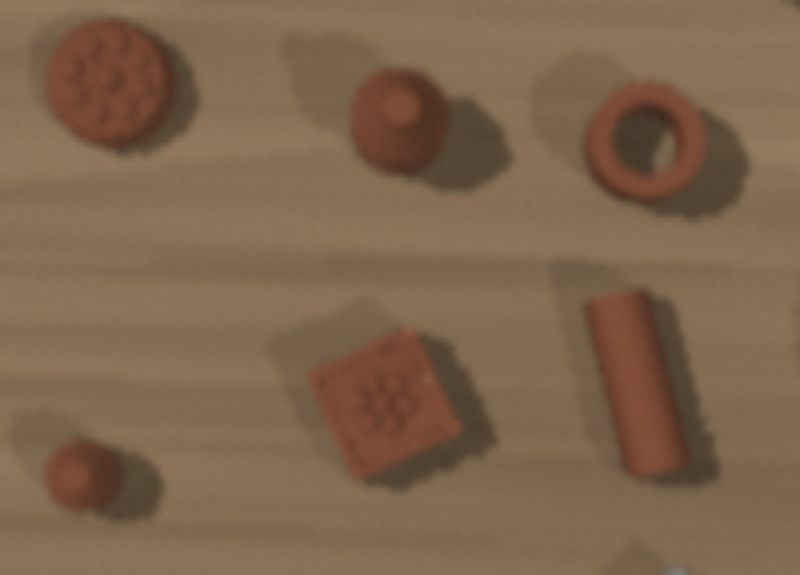

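View pics/top0b.png

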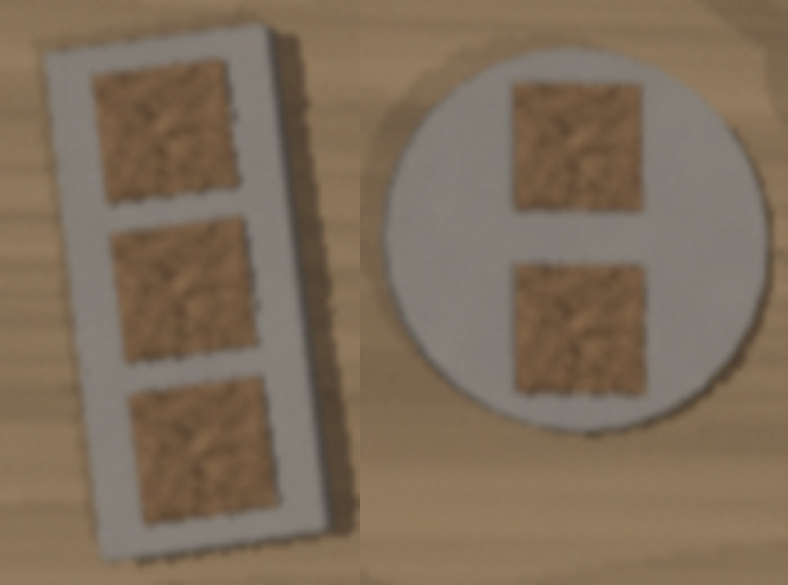

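View pics/scene0c.png

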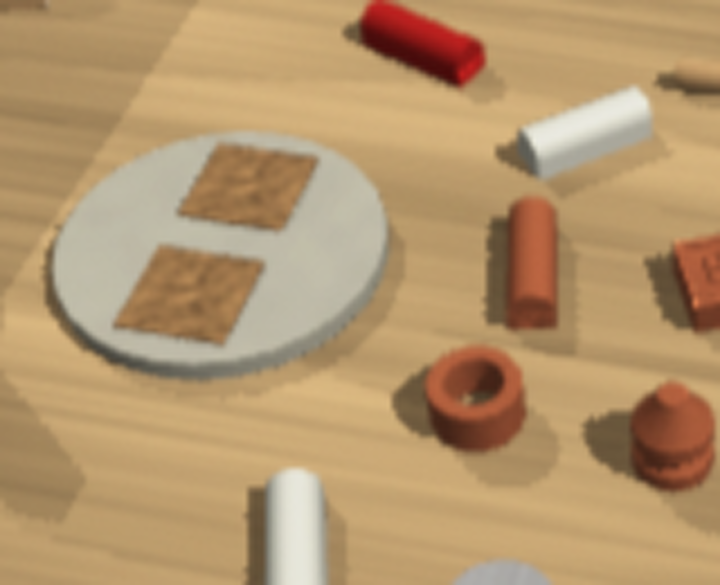

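View pics/scene0d.png

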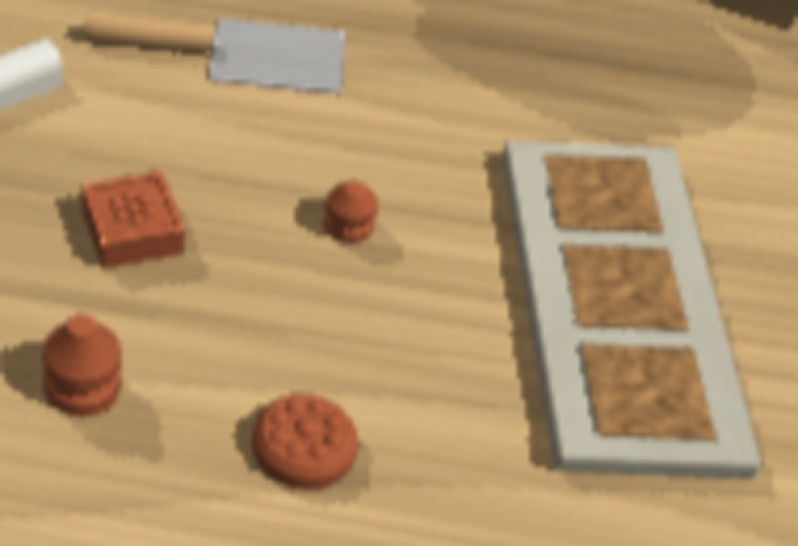

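The close crops confirm it: the terracotta moulding is at top (303,206), and the white and red ones are look-alikes. Next I measure poses using both cameras.

```bash
cat > h.py <<'E'
import numpy as np, cv2
from scipy.optimize import minimize, least_squares
from scipy.spatial.transform import Rotation as Rn
def proj(P,d):
    P=np.atleast_2d(P); c=P@d["view"][:3,:3].T+d["view"][:3,3]
    return c[:,:2]/c[:,2:]*[d["mtx"][0,0],d["mtx"][1,1]]+[d["mtx"][0,2],d["mtx"][1,2]]
def ray(uv,d,z):
    R=d["view"][:3,:3];t=d["view"][:3,3];C=-R.T@t
    v=R.T@np.linalg.solve(d["mtx"],[uv[0],uv[1],1]); return (C+v*(z-C[2])/v[2])
def rings(l): # (r,z)
    a=np.linspace(0,2*np.pi,24,endpoint=False)
    return np.vstack([np.c_[r*np.cos(a),r*np.sin(a),0*a+z] for r,z in l])
def box(x,y,zs): return np.array([[sx*x/2,sy*y/2,z] for sx in(-1,1) for sy in(-1,1) for z in zs],float)
mo=np.vstack([[[sx*40,14*np.cos(t),14+14*np.sin(t)] for t in np.linspace(0,np.pi,9)]+[[sx*40,-14,0],[sx*40,14,0]] for sx in(-1,1)])
M=dict(tile=box(52,52,(0,25)),large=rings([(22,0),(22,12),(22,24),(22,34),(8,56)]),small=rings([(16,0),(16,8),(16,15),(16,23),(4,34)]),moulding=mo,collar=rings([(26,0),(26,30)]),rosette=rings([(29,0),(29,18)]))
def mask(px):
    p=px.astype(int); r,g,b=p[...,0],p[...,1],p[...,2]
    h=cv2.cvtColor(px,cv2.COLOR_RGB2HSV); return (((h[...,0]<11)|(h[...,0]>170))&(h[...,1]>115)).astype(np.uint8)
def fit(name,g,ims,yaw0=0,base=0):
    P=M[name].copy();P[:,2]+=base
    ms=[]
    for d in ims:
        m=mask(d["pixels"]); uv=proj([[g[0],g[1],base+12]],d)[0]
        n,l,s,c=cv2.connectedComponentsWithStats(m); 
        k=[i for i in range(1,n) if s[i,4]>60]
        i=min(k,key=lambda i:np.hypot(*(c[i]-uv))); m=(l==i).astype(np.uint8)
        ct,_=cv2.findContours(m,cv2.RETR_EXTERNAL,cv2.CHAIN_APPROX_NONE); m=cv2.drawContours(m*0,ct,-1,1,-1)
        ms.append((m,d))
    def cost(p,parts=False):
        R=Rn.from_euler('z',p[2]).as_matrix();Q=P@R.T+[p[0],p[1],0];o=[]
        for m,d in ms:
            x=np.zeros(m.shape,np.uint8);h=cv2.convexHull(proj(Q,d).astype(np.float32))
            big=np.zeros((384*4,512*4),np.uint8);cv2.fillPoly(big,[np.round((h+.5)*4-.5).astype(int)],255)
            x=cv2.resize(big,(512,384),interpolation=cv2.INTER_AREA)/255.
            o.append(1-np.minimum(x,m).sum()/np.maximum(x,m).sum())
        return o if parts else sum(o)
    best=None
    for dy in ([0] if name not in("tile","moulding") else [-.3,0,.3]):
        s=np.array([[g[0],g[1],yaw0+dy]]*4)+np.array([[0,0,0],[8,0,0],[0,8,0],[0,0,.25]])
        r=minimize(cost,s[0],method='Nelder-Mead',options=dict(initial_simplex=s,xatol=.05,fatol=1e-4))
        if best is None or r.fun<best.fun: best=r
    return best.x,cost(best.x,True)
E
cat > m.py <<'E'
from workcell import *
from h import *
o=get_obs();R=Rn.from_rotvec(o["orientation"]).as_matrix();print("R",R.round(3).tolist())
t=get_image("top");s=get_image("scene")
c=lambda x,y,u,v,f:((x+.5)/f-.5+u,(y+.5)/f-.5+v)
for n,uv,y in [("tile",(253,211),.4),("large",(255,154),0),("small",(191,225),0),("moulding",(303,206),.2),("collar",(304,158),0),("rosette",(197,147),0)]:
    g=ray(uv,t,12)
    for nm,ims in (("top",[t]),("scene",[s]),("both",[t,s])):
        x,k=fit(n,g,ims,y); print(n,nm,x[:2].round(1),np.degrees(x[2]).round(1),np.round(k,3))
print("jar",ray((278,72),t,80).round(0))
B=[(95,75),(228,60),(241,187),(106,204),(111,234),(243,217),(260,347),(127,363),(130,395),(263,378),(279,507),(146,524)]
b=np.array([ray(c(x,y,75,145,4.5),t,18)[:2] for x,y in B]).reshape(3,4,2).mean(1);print("board pads",b.round(1).tolist(),np.diff(b,axis=0).round(1).tolist())
B=[(512,84),(642,82),(643,211),(514,213),(513,265),(645,263),(647,393),(517,395)]
b=np.array([ray(c(x-360,y,335,145,4.5),t,18)[:2] for x,y in B]).reshape(2,4,2).mean(1);print("bat pads",b.round(1).tolist(),np.diff(b,axis=0).round(1).tolist())
# scene pads from scene0d (x4.2, 230,130), scene0c(x4.5,100,120)
B=[(545,155),(645,158),(663,233),(560,230),(562,243),(670,250),(688,330),(577,328),(582,343),(697,350),(716,438),(597,435)]
b=np.array([ray(c(x,y,230,130,4.2),s,18)[:2] for x,y in B]).reshape(3,4,2).mean(1);print("board pads scene",b.round(1).tolist())
B=[(219,143),(318,156),(282,231),(179,213),(160,245),(264,262),(224,346),(113,326)]
b=np.array([ray(c(x,y,100,120,4.5),s,18)[:2] for x,y in B]).reshape(2,4,2).mean(1);print("bat pads scene",b.round(1).tolist())
E
python3 m.py
```

```text
R [[-0.0, -0.953, 0.303], [-0.001, 0.303, 0.953], [-1.0, 0.0, -0.001]]
tile top [470.6  -1.1] 26.9 [0.077]
tile scene [4.692e+02 2.000e-01] 21.8 [0.132]
tile both [470.3  -0.7] 23.7 [0.081 0.146]
large top [594.8  -3.9] 6.5 [0.202]
large scene [594.9  -3.9] 7.0 [0.161]
large both [594.3  -4. ] 6.8 [0.202 0.161]
small top [434. 130.] 9.4 [0.249]
small scene [434.2 130.7] 7.8 [0.207]
small both [434.6 130.7] -0.9 [0.257 0.214]
moulding top [ 482.8 -113.4] 14.8 [0.127]
moulding scene [ 480.3 -112.8] 17.4 [0.13]
moulding both [ 482.3 -112.5] 16.0 [0.133 0.144]
collar top [ 589.2 -113.7] 13.9 [0.142]
collar scene [ 587.  -113.8] 10.2 [0.148]
collar both [ 588.6 -113.1] 13.6 [0.142 0.155]
rosette top [608.3 123.6] -0.0 [0.189]
rosette scene [607.6 125.9] 11.7 [0.198]
rosette both [610.2 125.3] -4.1 [0.19  0.202]
jar [760. -48.  80.]
board pads [[542.6, 306.3], [465.7, 294.0], [388.9, 281.1]] [[-76.8, -12.3], [-76.9, -12.9]]
bat pads [[551.1, -291.3], [461.7, -292.9]] [[-89.4, -1.6]]
board pads scene [[388.2, 284.1], [465.3, 296.7], [541.8, 309.5]]
bat pads scene [[459.3, -292.0], [550.3, -290.6]]
```

Both cameras agree to about 2 mm, and pad spacings come out at 77.8 mm and 89.5 mm, as given. A small helper converts targets to tool-axis shifts; the first target is the small knob.

```bash
cat > go.py <<'E'
import sys
from workcell import *
from h import *
o=get_obs();R=Rn.from_rotvec(o["orientation"]).as_matrix()
jaw=np.degrees(np.arctan2(R[1,2],R[0,2]))
print("t",round(o["t"],2),"pos",o["ee_pos"].round(1),"jaw",jaw.round(1),"w",round(o["width"],1),"F",o["ft_force"].round(1),"tilt",np.degrees(np.arccos(-R[2,0])).round(2),"q",o["qpos"].round(2))
a=[float(x) for x in sys.argv[1:]]
if len(a)>=3:
    print("shift cm",(R.T@(np.array(a[:3])-o["ee_pos"])/10).round(2))
    if len(a)>3:
        print("rx deg",round(jaw-a[3],1)); j=np.radians(a[3]); 
        R2=np.array([[0,-np.sin(j),np.cos(j)],[0,np.cos(j),np.sin(j)],[-1,0,0]])
        print("shift after turn",(R2.T@(np.array(a[:3])-o["ee_pos"])/10).round(2))
E
python3 go.py 434.3 130.4 120
```

```text
t 0.25 pos [189.3 595.4 222.3] jaw 72.4 w 88.0 F [ 0.2  0.1 -0.1] tilt 0.04 q [ 1.24  0.42  1.63 -0.    1.09 -0.02]
shift cm [ 10.26 -37.44 -36.88]
```

```bash
python3 -m crank '[[[1,-3.7,-3.7],[0,0,0],6],[[1,-3.7,-3.7],[0,0,0],6],[[1,-3.7,-3.7],[0,0,0],6],[[1,-3.7,-3.7],[0,0,0],6],[[1,-3.7,-3.7],[0,0,0],6]]'; python3 go.py 434.3 130.4 120
```

```text
t: 0.88
ee_pos: [310.1, 361.9, 172.5]
orientation: [-0.98, 1.339, 0.98]
ft_force: [-0.2, 0.6, -0.7]
width: 60.1
t 0.88 pos [310.1 361.9 172.5] jaw 72.4 w 60.1 F [-0.2  0.6 -0.7] tilt 0.03 q [ 0.84  0.28  1.99 -0.    0.87 -0.43]
shift cm [  5.25 -18.84 -18.31]
```

```bash
python3 -m crank '[[[1,-3.7,-3.7],[0,0,0],6],[[1,-3.7,-3.7],[0,0,0],6],[[1,-3.7,-3.7],[0,0,0],6],[[1,-3.7,-3.7],[0,0,0],6],[[1,-3.7,-3.7],[0,0,0],6]]'; python3 go.py 434.3 130.4 60
```

```text
t: 1.5
ee_pos: [430.7, 129.4, 122.6]
orientation: [-0.98, 1.339, 0.979]
ft_force: [0.9, 0.1, -0.1]
width: 59.7
t 1.5 pos [430.7 129.4 122.6] jaw 72.4 w 59.7 F [ 0.9  0.1 -0.1] tilt 0.04 q [ 0.27  0.33  2.08  0.    0.73 -1.  ]
shift cm [ 6.26 -0.31  0.2 ]
```

```bash
python3 -m crank '[[[4,-0.3,0.2],[0,0,0],6],[[4,0,0],[0,0,0],6],[[0,0,0],[0,0,0],6]]'; python3 go.py 434.3 130.4 4
python3 - <<'E'
from workcell import *
import cv2
cv2.imwrite("pics/w1.png",get_image("wrist")["pixels"][:,:,::-1])
E
```

```text
t: 1.88
ee_pos: [431.3, 131.1, 40.7]
orientation: [-0.978, 1.345, 0.982]
ft_force: [0.2, 0.0, 0.1]
width: 59.7
t 1.88 pos [431.3 131.1  40.7] jaw 72.3 w 59.7 F [0.2 0.  0.1] tilt 0.33 q [ 0.27  0.5   2.1  -0.    0.54 -0.99]
shift cm [ 3.67 -0.32  0.03]
```

View pics/w1.png

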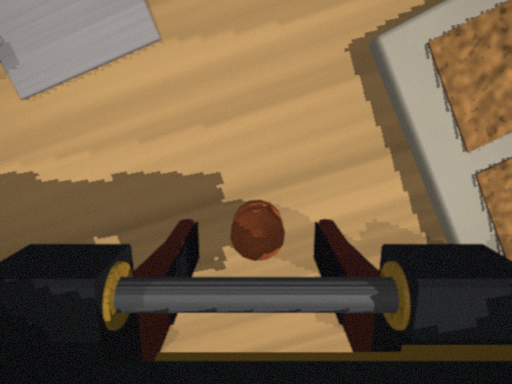

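Wrist view: the small knob sits centred between the fingers at (257,229), level with the fingertips. Next I descend and grip.

```bash
python3 -m crank '[[[3.6,-0.2,0],[0,0,0],6],[[0,0,0],[0,0,0],2],[[0,0,0],[0,0,0],2],[[0,0,0],[0,0,0],2],[[0,0,0],[0,0,0],2]]'; python3 go.py 550.7 -291 120
```

```text
t: 2.55
ee_pos: [436.1, 131.6, 8.1]
orientation: [-0.98, 1.337, 0.979]
ft_force: [-0.7, 0.2, 9.2]
width: 30.9
t 2.55 pos [436.1 131.6   8.1] jaw 72.4 w 30.9 F [-0.7  0.2  9.2] tilt 0.13 q [ 0.27  0.57  2.1   0.    0.47 -1.  ]
shift cm [-11.19 -23.75 -36.79]
```

```bash
python3 -m crank '[[[-3,0,0],[0,0,0],2],[[-6,0,0],[0,0,0],2],[[-3,0,0],[0,0,0],2],[[0,0,0],[0,0,0],2]]'; python3 go.py 460.5 -292 120
python3 - <<'E'
from workcell import *
import cv2
cv2.imwrite("pics/w2.png",get_image("wrist")["pixels"][:,:,::-1])
i=get_image("scene")["pixels"][:,:,::-1]
cv2.imwrite("pics/s2.png",cv2.resize(i[20:280,100:440],None,fx=2.2,fy=2.2,interpolation=cv2.INTER_CUBIC))
E
```

```text
t: 3.05
ee_pos: [436.9, 131.8, 129.3]
orientation: [-0.981, 1.333, 0.977]
ft_force: [0.4, 0.1, -0.8]
width: 30.6
t 3.05 pos [436.9 131.8 129.3] jaw 72.4 w 30.6 F [ 0.4  0.1 -0.8] tilt 0.35 q [ 0.27  0.32  2.06 -0.    0.75 -1.  ]
shift cm [  0.88 -15.08 -39.68]
```

View pics/w2.png

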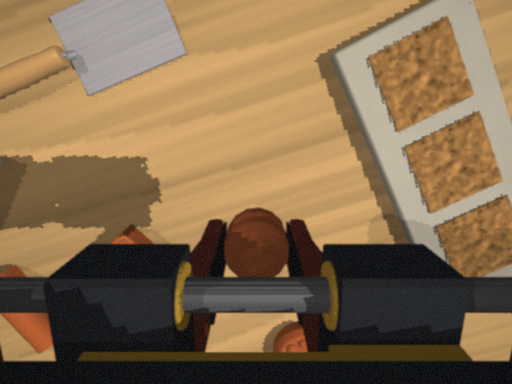

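View pics/s2.png

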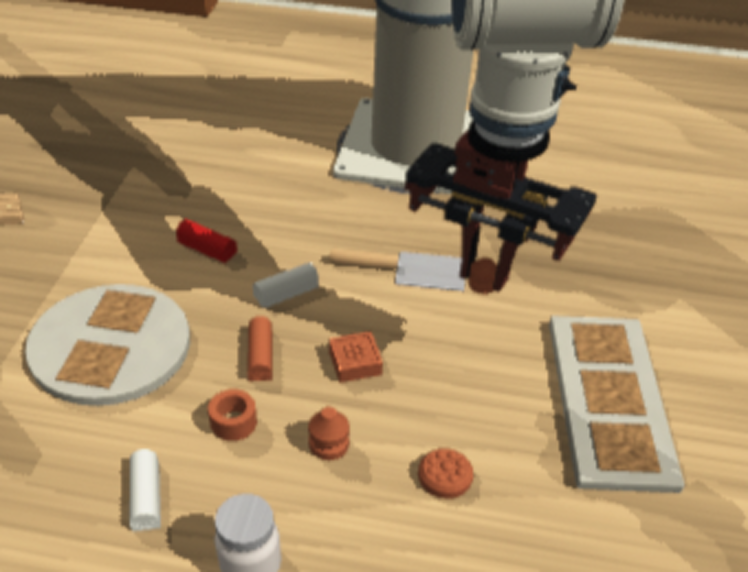

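The small knob is held: width 30.6 mm, seen at wrist pixel (256,243). I check its offset along the tool's y from the wrist camera.

```bash
cat > off.py <<'E'
# estimate held-piece axis in tool frame from wrist image: project axis points at offsets
import sys
from workcell import *
from h import *
o=get_obs();R=Rn.from_rotvec(o["orientation"]).as_matrix();d=get_image("wrist")
for y in (-10,-5,0,5,10,15):
    print(y,[proj([o["ee_pos"]+R@[x,y,0]],d)[0].round(0).tolist() for x in map(float,sys.argv[1:])])
E
python3 off.py -26 -11 0
```

```text
-10 [[255.0, 283.0], [255.0, 268.0], [255.0, 258.0]]
-5 [[255.0, 273.0], [255.0, 258.0], [255.0, 249.0]]
0 [[255.0, 263.0], [255.0, 249.0], [255.0, 240.0]]
5 [[255.0, 252.0], [255.0, 239.0], [255.0, 231.0]]
10 [[255.0, 241.0], [255.0, 229.0], [255.0, 222.0]]
15 [[255.0, 231.0], [255.0, 219.0], [255.0, 213.0]]
```

```bash
python3 -m crank '[[[0,-2.2,-5.6],[0,0,0],2],[[0,-2.2,-5.6],[0,0,0],2],[[0,-2.2,-5.6],[0,0,0],2],[[0,-2.2,-5.6],[0,0,0],2],[[0,-2.2,-5.6],[0,0,0],2]]' >/dev/null; python3 -m crank '[[[0,-2.2,-5.6],[0,0,0],2],[[0,-2.0,-5.8],[0,0,0],2],[[4,0,0],[0,0,0],2],[[3,0,0],[0,0,0],2],[[0,0,0],[0,0,0],2]]' >/dev/null; python3 go.py 460.5 -292 27
```

```text
t 4.45 pos [ 458.  -288.7   53.1] jaw 72.3 w 30.3 F [ 0.2 -0.  -0.5] tilt 0.45 q [-0.58  0.56  1.9   0.    0.69 -1.85]
shift cm [ 2.61 -0.36 -0.24]
```

```bash
python3 -m crank '[[[1.5,-0.3,-0.2],[0,0,0],2],[[1,0,0],[0,0,0],2],[[0,0,0],[0,0,0],2]]'; python3 go.py 460.5 -292 26
```

```text
t: 4.82
ee_pos: [462.8, -292.7, 31.2]
orientation: [-0.979, 1.339, 0.98]
ft_force: [-0.1, 0.2, -2.1]
width: 30.5
t 4.83 pos [ 462.8 -292.7   31.2] jaw 72.4 w 30.5 F [-0.1  0.2 -2.1] tilt 0.05 q [-0.59  0.6   1.9  -0.    0.64 -1.85]
shift cm [0.52 0.24 0.  ]
```

```bash
python3 -m crank '[[[0.4,0.2,0],[0,0,0],2],[[0,0,0],[0,0,0],2]]'; python3 go.py 460.5 -292 26
```

```text
t: 5.08
ee_pos: [460.9, -292.3, 27.8]
orientation: [-0.98, 1.339, 0.98]
ft_force: [0.5, -0.3, -1.2]
width: 30.2
t 5.08 pos [ 460.9 -292.3   27.8] jaw 72.4 w 30.2 F [ 0.5 -0.3 -1.2] tilt 0.0 q [-0.59  0.61  1.9   0.    0.63 -1.85]
shift cm [0.18 0.05 0.02]
```

```bash
python3 -m crank '[[[0.2,0,0],[0,0,0],2],[[0,0,0],[0,0,0],2],[[0,0,0],[0,0,0],6],[[0,0,0],[0,0,0],6]]'; python3 go.py 460.5 -292 26;python3 off.py -26 -11
```

```text
t: 5.58
ee_pos: [461.1, -292.5, 25.7]
orientation: [-0.98, 1.339, 0.979]
ft_force: [0.2, 0.5, 0.5]
width: 47.0
t 5.58 pos [ 461.1 -292.5   25.7] jaw 72.4 w 47.0 F [0.2 0.5 0.5] tilt 0.01 q [-0.59  0.61  1.9  -0.    0.63 -1.85]
shift cm [-0.03  0.07  0.03]
-10 [[255.0, 283.0], [255.0, 268.0]]
-5 [[255.0, 273.0], [255.0, 258.0]]
0 [[255.0, 263.0], [255.0, 249.0]]
5 [[255.0, 252.0], [255.0, 239.0]]
10 [[255.0, 241.0], [255.0, 229.0]]
15 [[255.0, 231.0], [255.0, 220.0]]
```

Released. Next I lift and go to the collar at (588,-113.3).

```bash
python3 -m crank '[[[-4,0,0],[0,0,0],7.5],[[-5,0,0],[0,0,0],7.5],[[0,0,0],[0,0,0],7.5]]'; python3 go.py 588 -113.3 80
python3 - <<'E'
from workcell import *
import cv2
i=get_image("scene")["pixels"][:,:,::-1]
cv2.imwrite("pics/s3.png",cv2.resize(i[100:280,80:340],None,fx=3,fy=3,interpolation=cv2.INTER_CUBIC))
E
```

```text
t: 6.0
ee_pos: [463.2, -293.9, 119.0]
orientation: [-0.985, 1.337, 0.974]
ft_force: [-0.1, -0.3, -0.5]
width: 75.0
t 6.0 pos [ 463.2 -293.9  119. ] jaw 72.4 w 75.0 F [-0.1 -0.3 -0.5] tilt 0.4 q [-0.59  0.45  1.87 -0.    0.81 -1.85]
shift cm [ 3.91 -6.39 21.  ]
```

View pics/s3.png

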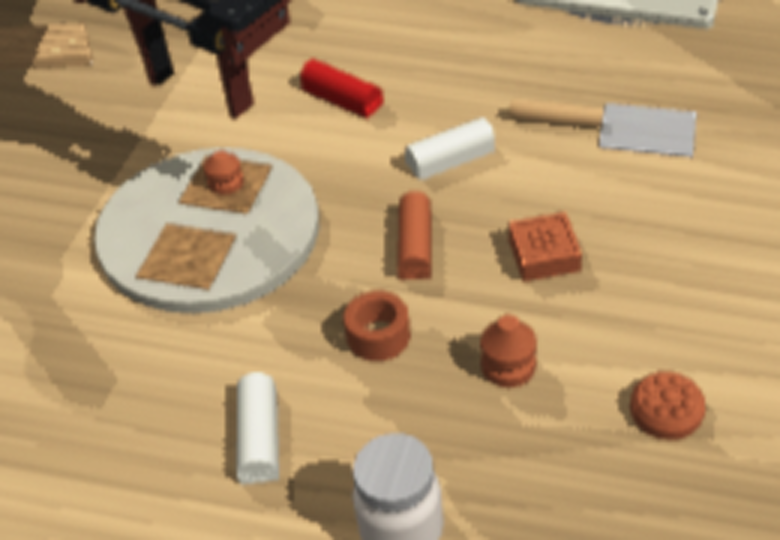

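The small knob stands centred on the near pad at (224,170). The collar is next.

```bash
python3 -m crank '[[[0,-1.6,5.2],[0,0,0],7.5],[[0,-1.6,5.2],[0,0,0],7.5],[[0,-1.6,5.3],[0,0,0],7.5],[[3,-1.6,5.3],[0,0,0],7.5],[[3,0,0],[0,0,0],7.5]]'; python3 -m crank '[[[0,0,0],[0,0,0],7.5]]'; python3 go.py 588 -113.3 6
python3 - <<'E'
from workcell import *
import cv2
cv2.imwrite("pics/w3.png",get_image("wrist")["pixels"][:,:,::-1])
E
python3 off.py 0 15 30
```

```text
t: 6.68
ee_pos: [586.7, -108.8, 53.8]
orientation: [-0.982, 1.337, 0.983]
ft_force: [-1.2, -0.6, -0.4]
width: 75.1
t: 6.8
ee_pos: [582.6, -110.7, 52.2]
orientation: [-0.977, 1.344, 0.986]
ft_force: [-0.5, 1.0, 0.9]
width: 75.0
t 6.8 pos [ 582.6 -110.7   52.2] jaw 72.4 w 75.0 F [-0.5  1.   0.9] tilt 0.43 q [-0.21  0.62  1.79 -0.    0.75 -1.47]
shift cm [ 4.62 -0.63 -0.08]
-10 [[255.0, 258.0], [255.0, 247.0], [255.0, 237.0]]
-5 [[255.0, 249.0], [255.0, 239.0], [255.0, 229.0]]
0 [[255.0, 240.0], [255.0, 230.0], [255.0, 222.0]]
5 [[255.0, 231.0], [255.0, 222.0], [255.0, 214.0]]
10 [[255.0, 222.0], [255.0, 213.0], [255.0, 206.0]]
15 [[255.0, 213.0], [255.0, 204.0], [255.0, 198.0]]
```

View pics/w3.png

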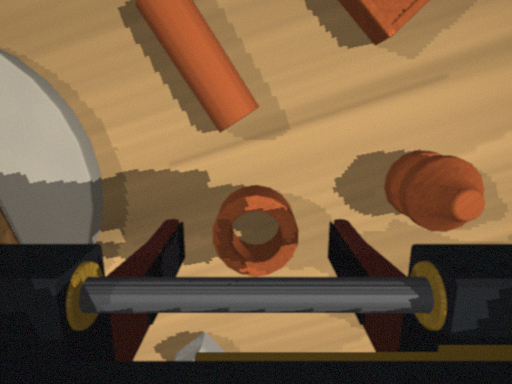

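The collar is centred in the wrist view at (255,229).

```bash
python3 -m crank '[[[4.6,-0.3,0],[0,0,0],7.5],[[0,0,0],[0,0,0],7.5],[[0,0,0],[0,0,0],4],[[0,0,0],[0,0,0],4],[[0,0,0],[0,0,0],4]]'; python3 go.py 588 -113.3 6
```

```text
t: 7.52
ee_pos: [589.1, -113.2, 11.4]
orientation: [-0.981, 1.338, 0.978]
ft_force: [-1.0, -0.2, 7.6]
width: 50.1
t 7.53 pos [ 589.1 -113.2   11.4] jaw 72.4 w 50.1 F [-1.  -0.2  7.6] tilt 0.13 q [-0.21  0.69  1.78 -0.    0.67 -1.47]
shift cm [ 0.54  0.11 -0.04]
```

```bash
python3 -m crank '[[[-3,0,0],[0,0,0],4],[[-5,0,0],[0,0,0],4],[[0,0,0],[0,0,0],4]]'; python3 go.py 550.7 -291 85
```

```text
t: 7.9
ee_pos: [591.2, -113.5, 94.2]
orientation: [-0.984, 1.334, 0.974]
ft_force: [0.6, -0.3, -1.7]
width: 50.1
t 7.9 pos [ 591.2 -113.5   94.2] jaw 72.4 w 50.1 F [ 0.6 -0.3 -1.7] tilt 0.45 q [-0.21  0.56  1.76 -0.    0.81 -1.47]
shift cm [  0.91  -1.51 -18.14]
```

```bash
python3 -m crank '[[[0,-0.4,-6],[0,0,0],4],[[0,-0.4,-6],[0,0,0],4],[[0,-0.3,-6],[0,0,0],4],[[2,-0.2,-0.2],[0,0,0],4],[[0,0,0],[0,0,0],4]]'>/dev/null; python3 -m crank '[[[0,0,0],[0,0,0],4]]'; python3 go.py 550.7 -291 30
```

```text
t: 8.65
ee_pos: [545.5, -288.7, 69.4]
orientation: [-0.98, 1.339, 0.982]
ft_force: [-0.1, 0.3, -0.9]
width: 49.9
t 8.65 pos [ 545.5 -288.7   69.4] jaw 72.5 w 49.9 F [-0.1  0.3 -0.9] tilt 0.09 q [-0.51  0.61  1.73  0.    0.8  -1.77]
shift cm [ 3.94 -0.57 -0.06]
```

```bash
python3 -m crank '[[[3.5,-0.5,-0.1],[0,0,0],4],[[0,0,0],[0,0,0],4],[[0,0,0],[0,0,0],4]]'; python3 go.py 550.7 -291 29.5
```

```text
t: 9.02
ee_pos: [550.5, -292.0, 35.7]
orientation: [-0.981, 1.339, 0.98]
ft_force: [0.7, -0.5, -0.8]
width: 50.4
t 9.03 pos [ 550.5 -292.    35.7] jaw 72.4 w 50.4 F [ 0.7 -0.5 -0.8] tilt 0.01 q [-0.51  0.67  1.72  0.    0.75 -1.77]
shift cm [0.62 0.01 0.1 ]
```

```bash
python3 -m crank '[[[0.5,0,0.1],[0,0,0],4],[[0,0,0],[0,0,0],4],[[0,0,0],[0,0,0],4]]'; python3 go.py 550.7 -291 29.5
```

```text
t: 9.4
ee_pos: [550.4, -292.0, 30.3]
orientation: [-0.98, 1.339, 0.979]
ft_force: [-0.3, -0.3, -1.0]
width: 50.1
t 9.4 pos [ 550.4 -292.    30.3] jaw 72.4 w 50.1 F [-0.3 -0.3 -1. ] tilt 0.03 q [-0.51  0.68  1.72 -0.    0.74 -1.77]
shift cm [0.08 0.   0.1 ]
```

```bash
python3 -m crank '[[[0.1,0,0],[0,0,0],4],[[0,0,0],[0,0,0],4]]'; python3 -m crank '[[[0,0,0],[0,0,0],7.5],[[0,0,0],[0,0,0],7.5],[[-4,0,0],[0,0,0],7.5],[[-4,0,0],[0,0,0],7.5],[[0,0,0],[0,0,0],7.5]]'; python3 go.py 482 -113 60 104
python3 - <<'E'
from workcell import *
import cv2
i=get_image("scene")["pixels"][:,:,::-1]
cv2.imwrite("pics/s4.png",cv2.resize(i[100:280,80:340],None,fx=3,fy=3,interpolation=cv2.INTER_CUBIC))
E
```

```text
t: 9.65
ee_pos: [550.5, -292.0, 29.5]
orientation: [-0.98, 1.339, 0.979]
ft_force: [-1.7, 0.0, 4.5]
width: 50.3
t: 10.28
ee_pos: [552.3, -293.0, 111.9]
orientation: [-0.984, 1.337, 0.975]
ft_force: [0.6, -0.1, 0.4]
width: 75.0
t 10.28 pos [ 552.3 -293.   111.9] jaw 72.4 w 75.0 F [ 0.6 -0.1  0.4] tilt 0.34 q [-0.51  0.56  1.7  -0.    0.88 -1.77]
shift cm [ 5.11 12.18 15.03]
rx deg -31.6
shift after turn [ 5.19  2.47 19.16]
```

View pics/s4.png

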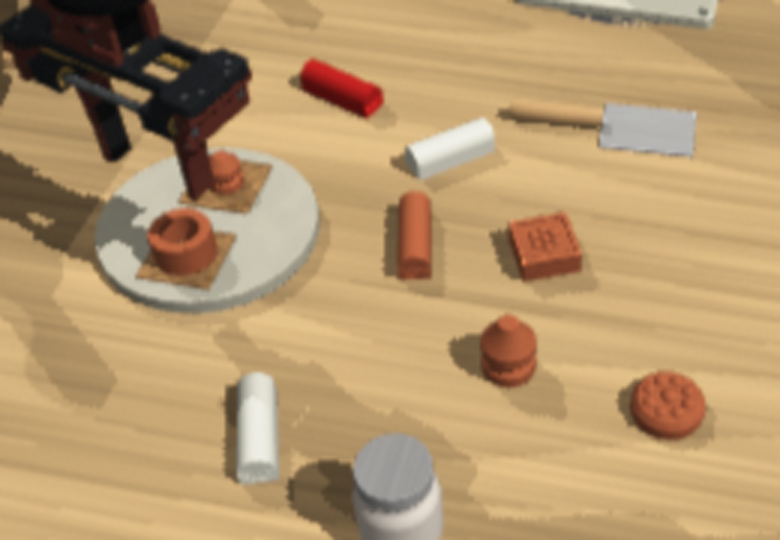

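The collar is centred on the far pad and the small knob is untouched. The moulding is next, at (482,-113) with yaw 15°.

```bash
python3 -m crank '[[[0,3,3.7],[0,0,0],6],[[0,3,3.7],[0,0,0],6],[[0,3,3.7],[0,0,0],6],[[0,3.1,3.8],[0,0,0],6],[[1,0,0],[-8,0,0],6]]' >/dev/null;  python3 -m crank '[[[2,0,0],[-8,0,0],6],[[1.5,0,0],[-8,0,0],6],[[1,0,0],[-8,0,0],6],[[0,0,0],[0,0,0],6]]' >/dev/null; python3 go.py 482 -113 4 105
python3 - <<'E'
from workcell import *
import cv2
cv2.imwrite("pics/w4.png",get_image("wrist")["pixels"][:,:,::-1])
E
python3 off.py 20 30
```

```text
t 11.45 pos [ 478.5 -112.8   52.1] jaw 104.3 w 59.7 F [ 0.1 -0.3  0.1] tilt 0.23 q [-0.26  0.51  2.01 -0.    0.62 -2.08]
shift cm [ 4.81 -0.35 -0.12]
rx deg -0.7
shift after turn [ 4.81 -0.33 -0.11]
-10 [[255.0, 243.0], [255.0, 237.0]]
-5 [[255.0, 235.0], [255.0, 229.0]]
0 [[255.0, 227.0], [255.0, 221.0]]
5 [[255.0, 219.0], [255.0, 213.0]]
10 [[255.0, 210.0], [255.0, 205.0]]
15 [[255.0, 202.0], [255.0, 197.0]]
```

View pics/w4.png

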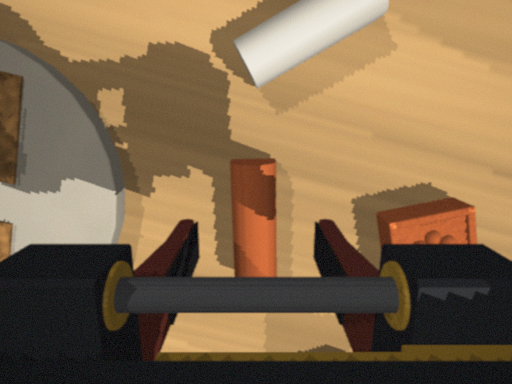

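The moulding lies straight between the fingers, columns 232–276, with its end at row 160, which matches a centred grasp.

```bash
python3 -m crank '[[[4.5,-0.2,-0.1],[0,0,0],6],[[0,0,0],[0,0,0],6],[[0,0,0],[0,0,0],6],[[0,0,0],[0,0,0],6]]'; python3 go.py 482 -113 4 105
```

```text
t: 12.05
ee_pos: [483.1, -113.9, 10.3]
orientation: [-1.393, 1.079, 1.389]
ft_force: [0.1, -0.9, 0.0]
width: 60.3
t 12.05 pos [ 483.1 -113.9   10.3] jaw 104.3 w 60.3 F [ 0.1 -0.9  0. ] tilt 0.12 q [-0.26  0.6   2.01 -0.    0.53 -2.08]
shift cm [0.63 0.09 0.12]
rx deg -0.7
shift after turn [0.63 0.09 0.12]
```

```bash
python3 -m crank '[[[0.6,0,0.1],[0,0,0],6],[[0,0,0],[0,0,0],6],[[0,0,0],[0,0,0],6],[[0,0,0],[0,0,0],1.5],[[0,0,0],[0,0,0],1.5]]'; python3 -m crank '[[[0,0,0],[0,0,0],1.5],[[0,0,0],[0,0,0],1.5]]'; python3 go.py
```

```text
t: 12.68
ee_pos: [482.1, -112.7, 2.9]
orientation: [-1.391, 1.08, 1.391]
ft_force: [-0.9, -0.4, 0.7]
width: 43.2
t: 12.92
ee_pos: [482.1, -112.7, 2.9]
orientation: [-1.391, 1.08, 1.391]
ft_force: [0.3, 1.0, 0.2]
width: 27.9
t 12.93 pos [ 482.1 -112.7    2.9] jaw 104.4 w 27.9 F [0.3 1.  0.2] tilt 0.0 q [-0.25  0.61  2.01 -0.    0.51 -2.08]
```

```bash
python3 -m crank '[[[-3,0,0],[0,0,0],1.5],[[-5,0,0],[5,0,0],1.5],[[0,0,0],[0,0,0],1.5]]'; python3 go.py 388.5 282.5 85 99.3
```

```text
t: 13.3
ee_pos: [484.3, -113.3, 85.7]
orientation: [-1.333, 1.125, 1.323]
ft_force: [0.0, -0.7, -1.0]
width: 27.6
t 13.3 pos [ 484.3 -113.3   85.7] jaw 99.3 w 27.6 F [ 0.  -0.7 -1. ] tilt 0.36 q [-0.25  0.45  2.   -0.    0.68 -1.99]
shift cm [-0.05  3.03 40.61]
rx deg 0.0
shift after turn [ 0.07  3.06 40.61]
```

```bash
python3 -m crank '[[[0,0.4,5.8],[0,0,0],1.5],[[0,0.4,5.8],[0,0,0],1.5],[[0,0.4,5.8],[0,0,0],1.5],[[0,0.4,5.8],[0,0,0],1.5],[[0,0.4,5.8],[0,0,0],1.5]]' >/dev/null; python3 -m crank '[[[0,0.5,5.8],[0,0,0],1.5],[[0,0.4,5.8],[0,0,0],1.5],[[3,0,0],[0,0,0],1.5],[[0,0,0],[0,0,0],1.5],[[0,0,0],[0,0,0],1.5]]'; python3 go.py 388.5 282.5 21 99.3
```

```text
t: 14.55
ee_pos: [387.1, 282.4, 52.6]
orientation: [-1.328, 1.129, 1.329]
ft_force: [0.7, -0.4, -1.2]
width: 27.8
t 14.55 pos [387.1 282.4  52.6] jaw 99.3 w 27.8 F [ 0.7 -0.4 -1.2] tilt 0.09 q [ 0.61  0.5   2.04 -0.    0.6  -1.13]
shift cm [ 3.16 -0.15 -0.01]
rx deg 0.0
shift after turn [ 3.16 -0.14 -0.01]
```

```bash
python3 -m crank '[[[2.7,-0.1,0],[0,0,0],1.5],[[0,0,0],[0,0,0],1.5],[[0,0,0],[0,0,0],1.5]]'; python3 go.py 388.5 282.5 21 99.3
```

```text
t: 14.92
ee_pos: [388.9, 283.0, 26.7]
orientation: [-1.328, 1.127, 1.328]
ft_force: [0.5, -0.2, -1.7]
width: 27.9
t 14.93 pos [388.9 283.   26.7] jaw 99.3 w 27.9 F [ 0.5 -0.2 -1.7] tilt 0.03 q [ 0.6   0.55  2.04 -0.    0.54 -1.13]
shift cm [ 0.57  0.05 -0.05]
rx deg 0.0
shift after turn [ 0.57  0.05 -0.05]
```

```bash
python3 -m crank '[[[0.5,0,0],[0,0,0],1.5],[[0,0,0],[0,0,0],1.5],[[0,0,0],[0,0,0],1.5]]'; python3 go.py 388.5 282.5 21 99.3
```

```text
t: 15.3
ee_pos: [388.4, 283.4, 21.1]
orientation: [-1.329, 1.127, 1.328]
ft_force: [-0.7, 0.3, -1.7]
width: 27.5
t 15.3 pos [388.4 283.4  21.1] jaw 99.4 w 27.5 F [-0.7  0.3 -1.7] tilt 0.01 q [ 0.61  0.57  2.04  0.    0.53 -1.13]
shift cm [ 0.01  0.01 -0.09]
rx deg 0.1
shift after turn [ 0.01  0.01 -0.09]
```

```bash
python3 -m crank '[[[0.1,0,0],[0,0,0],1.5],[[0,0,0],[0,0,0],1.5]]'; python3 -m crank '[[[0,0,0],[0,0,0],5],[[0,0,0],[0,0,0],5],[[-4,0,0],[0,0,0],7.5],[[-4,0,0],[0,0,0],7.5],[[0,0,0],[0,0,0],7.5]]'; python3 go.py 470 -0.5 60 116
python3 - <<'E'
from workcell import *
import cv2
i=get_image("scene")["pixels"][:,:,::-1]
cv2.imwrite("pics/s5.png",cv2.resize(i[100:280,200:460],None,fx=3,fy=3,interpolation=cv2.INTER_CUBIC))
E
```

```text
t: 15.55
ee_pos: [388.5, 283.5, 20.9]
orientation: [-1.329, 1.127, 1.328]
ft_force: [-2.0, -1.9, 11.9]
width: 27.8
t: 16.18
ee_pos: [390.0, 284.5, 102.2]
orientation: [-1.329, 1.122, 1.326]
ft_force: [0.1, 0.1, -0.6]
width: 73.6
t 16.18 pos [390.  284.5 102.2] jaw 99.4 w 73.6 F [ 0.1  0.1 -0.6] tilt 0.31 q [ 0.61  0.41  2.02  0.    0.71 -1.13]
shift cm [  4.17  -3.23 -29.43]
rx deg -16.6
shift after turn [  4.22   5.31 -29.12]
```

View pics/s5.png

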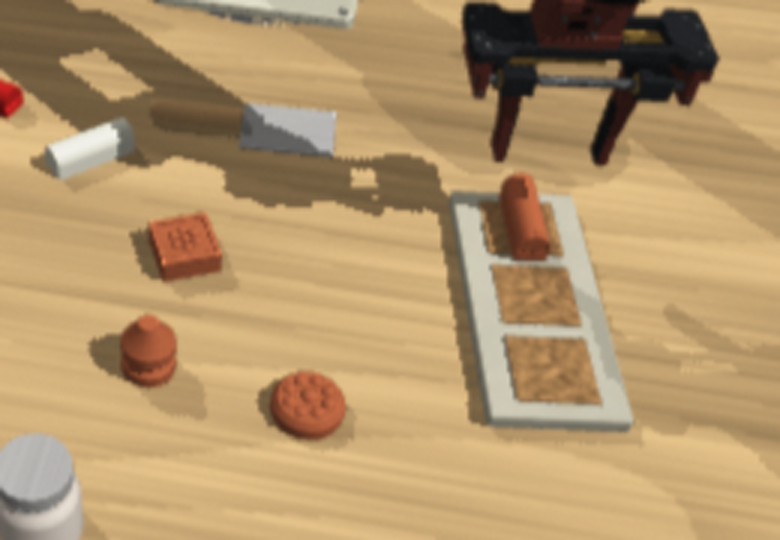

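The moulding is on the near end pad, aligned with the board. The tile is next: yaw about 26°, so jaw at 116°.

```bash
python3 -m crank '[[[0,-0.6,-5.9],[0,0,0],7.5],[[0,-0.6,-5.9],[0,0,0],7.5],[[0,-0.6,-5.9],[0,0,0],7.5],[[0,-0.6,-5.9],[0,0,0],7.5],[[0,-0.6,-5.9],[0,0,0],7.5]]' >/dev/null; python3 -m crank '[[[2.5,0,0],[-8,0,0],7.5],[[2,0,0],[-8.5,0,0],7.5],[[0,0,0],[0,0,0],7.5],[[0,0,0],[0,0,0],7.5]]' >/dev/null; python3 go.py 470 -0.5 4 116
python3 - <<'E'
from workcell import *
import cv2
cv2.imwrite("pics/w5.png",get_image("wrist")["pixels"][:,:,::-1])
E
python3 off.py 30
```

```text
t 17.35 pos [465.6  -2.7  54.6] jaw 115.7 w 75.1 F [-0.2  0.3  1.3] tilt 0.07 q [-0.03  0.48  2.07  0.    0.59 -2.05]
shift cm [ 5.06 -0.49  0.  ]
rx deg -0.3
shift after turn [ 5.06 -0.49  0.  ]
-10 [[256.0, 237.0]]
-5 [[256.0, 229.0]]
0 [[256.0, 221.0]]
5 [[256.0, 213.0]]
10 [[256.0, 205.0]]
15 [[255.0, 197.0]]
```

View pics/w5.png

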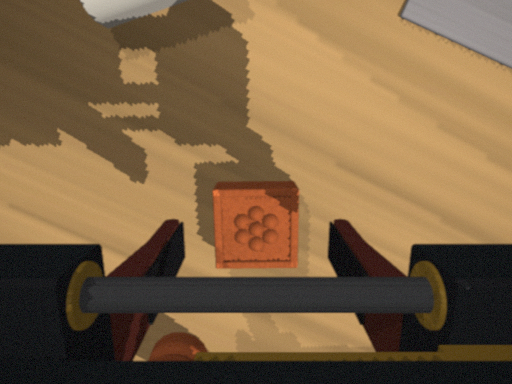

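The tile is square to the jaws, with its flower at (256,229). That is about 5 mm toward the tool's −y, the same as computed.

```bash
python3 -m crank '[[[4.5,-0.5,0],[0,0,0],7.5],[[0.7,0,0],[0,0,0],7.5],[[0,0,0],[0,0,0],7.5],[[0,0,0],[0,0,0],7.5],[[0,0,0],[0,0,0],7.5]]'; python3 go.py 470 -0.5 4 116
```

```text
t: 18.08
ee_pos: [471.1, -0.7, 3.9]
orientation: [-1.534, 0.96, 1.532]
ft_force: [0.4, -1.2, -0.1]
width: 75.1
t 18.07 pos [471.1  -0.7   3.9] jaw 115.9 w 75.1 F [ 0.4 -1.2 -0.1] tilt 0.1 q [-0.03  0.59  2.07 -0.    0.48 -2.05]
shift cm [-0.01  0.09  0.07]
rx deg -0.1
shift after turn [-0.01  0.09  0.07]
```

```bash
python3 -m crank '[[[0,0,0],[0,0,0],4],[[0,0,0],[0,0,0],4],[[0,0,0],[0,0,0],4],[[0,0,0],[0,0,0],4]]'; python3 go.py;  python3 -m crank '[[[-3,0,0],[0,0,0],4],[[-5,0,0],[8,0,0],4],[[0,0,0],[8.6,0,0],4],[[0,0,0],[0,0,0],4]]'; python3 go.py 465.5 295 85 99.3
```

```text
t: 18.58
ee_pos: [470.5, -0.7, 3.0]
orientation: [-1.534, 0.961, 1.533]
ft_force: [-0.2, 0.1, 4.0]
width: 51.9
t 18.57 pos [470.5  -0.7   3. ] jaw 115.9 w 51.9 F [-0.2  0.1  4. ] tilt 0.0 q [-0.03  0.6   2.07 -0.    0.48 -2.05]
t: 19.08
ee_pos: [470.5, -0.7, 83.2]
orientation: [-1.329, 1.127, 1.328]
ft_force: [0.1, 1.3, -1.5]
width: 51.7
t 19.07 pos [470.5  -0.7  83.2] jaw 99.3 w 51.7 F [ 0.1  1.3 -1.5] tilt 0.04 q [-0.03  0.43  2.05 -0.    0.66 -1.76]
shift cm [-0.18 -4.31 29.25]
rx deg 0.0
shift after turn [-0.18 -4.28 29.26]
```

```bash
python3 -m crank '[[[0,-0.9,5.9],[0,0,0],4],[[0,-0.9,5.9],[0,0,0],4],[[0,-0.9,5.9],[0,0,0],4],[[0,-0.8,5.8],[0,0,0],4],[[0,-0.8,5.8],[0,0,0],4]]' >/dev/null; python3 -m crank '[[[3,0,0],[0,0,0],4],[[0,0,0],[0,0,0],4],[[0,0,0],[0,0,0],4]]'; python3 go.py 465.5 295 21 99.3
```

```text
t: 20.08
ee_pos: [465.4, 294.6, 52.6]
orientation: [-1.328, 1.13, 1.329]
ft_force: [0.3, 1.3, -0.9]
width: 51.8
t 20.07 pos [465.4 294.6  52.6] jaw 99.3 w 51.8 F [ 0.3  1.3 -0.9] tilt 0.1 q [ 0.54  0.57  1.89 -0.    0.69 -1.19]
shift cm [ 3.16 -0.02  0.04]
rx deg 0.0
shift after turn [ 3.16 -0.02  0.03]
```

```bash
python3 -m crank '[[[2.7,0.1,0],[0,0,0],4],[[0.4,0,0],[0,0,0],4],[[0,0,0],[0,0,0],4],[[0,0,0],[0,0,0],4]]'; python3 go.py 465.5 295 21 99.3
```

```text
t: 20.58
ee_pos: [465.5, 295.4, 22.9]
orientation: [-1.327, 1.127, 1.326]
ft_force: [0.5, -0.3, -1.0]
width: 52.0
t 20.57 pos [465.5 295.4  22.9] jaw 99.2 w 52.0 F [ 0.5 -0.3 -1. ] tilt 0.08 q [ 0.54  0.62  1.89 -0.    0.63 -1.19]
shift cm [ 0.19  0.   -0.04]
rx deg -0.1
shift after turn [ 0.19  0.   -0.04]
```

```bash
python3 -m crank '[[[0.15,0,0],[0,0,0],4],[[0,0,0],[0,0,0],4],[[0,0,0],[0,0,0],4]]'; python3 -m crank '[[[0,0,0],[0,0,0],6.5],[[0,0,0],[0,0,0],6.5],[[-4,0,0],[0,0,0],6.5],[[-5,0,0],[0,0,0],6.5],[[0,0,0],[0,0,0],6.5]]'; python3 go.py 594.5 -4 90 99.3
python3 - <<'E'
from workcell import *
import cv2
i=get_image("scene")["pixels"][:,:,::-1]
cv2.imwrite("pics/s6.png",cv2.resize(i[100:280,200:460],None,fx=3,fy=3,interpolation=cv2.INTER_CUBIC))
E
```

```text
t: 20.95
ee_pos: [465.3, 295.5, 21.1]
orientation: [-1.328, 1.127, 1.327]
ft_force: [0.4, -1.2, 6.0]
width: 51.6
t: 21.58
ee_pos: [466.8, 296.6, 113.6]
orientation: [-1.328, 1.122, 1.324]
ft_force: [-0.4, 0.7, 0.7]
width: 65.1
t 21.57 pos [466.8 296.6 113.6] jaw 99.3 w 65.1 F [-0.4  0.7  0.7] tilt 0.38 q [ 0.54  0.47  1.87  0.    0.8  -1.19]
shift cm [  2.33  -7.75 -31.73]
rx deg -0.0
shift after turn [  2.36  -7.74 -31.73]
```

View pics/s6.png

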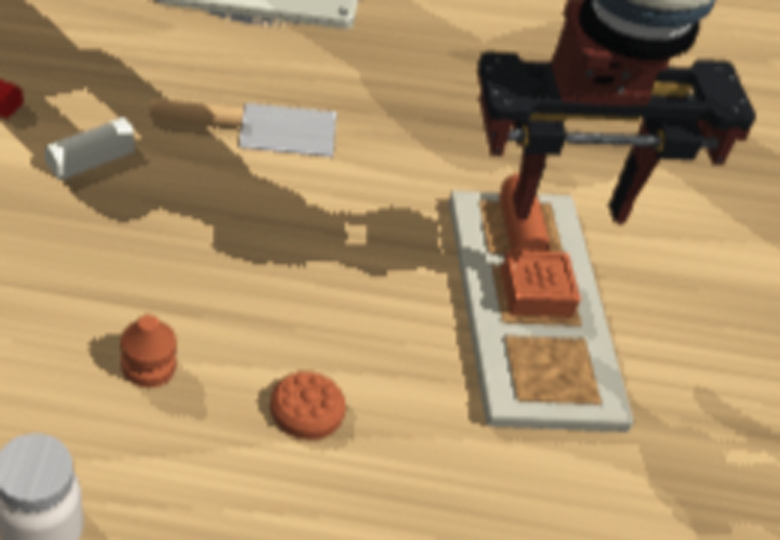

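The tile is squarely on the middle pad. The large knob is last.

```bash
python3 -m crank '[[[0,-1.3,-5.3],[0,0,0],6.5],[[0,-1.3,-5.3],[0,0,0],6.5],[[0,-1.3,-5.3],[0,0,0],6.5],[[0,-1.3,-5.3],[0,0,0],6.5],[[0,-1.3,-5.3],[0,0,0],6.5]]' >/dev/null; python3 -m crank '[[[0,-1.2,-5.3],[0,0,0],6.5],[[2.5,0,0],[0,0,0],6.5],[[0,0,0],[0,0,0],6.5],[[0,0,0],[0,0,0],6.5]]' >/dev/null; python3 go.py 594.5 -4 7 99.3
python3 - <<'E'
from workcell import *
import cv2
cv2.imwrite("pics/w6.png",get_image("wrist")["pixels"][:,:,::-1])
E
python3 off.py 28 55
```

```text
t 22.75 pos [591.2  -5.7  84.7] jaw 99.3 w 65.2 F [-0.   0.6 -0.5] tilt 0.11 q [-0.03  0.56  1.79  0.    0.8  -1.76]
shift cm [ 7.77 -0.37  0.11]
rx deg 0.0
shift after turn [ 7.77 -0.35  0.11]
-10 [[255.0, 238.0], [256.0, 223.0]]
-5 [[255.0, 230.0], [256.0, 216.0]]
0 [[255.0, 222.0], [255.0, 209.0]]
5 [[255.0, 214.0], [255.0, 202.0]]
10 [[255.0, 206.0], [255.0, 195.0]]
15 [[255.0, 198.0], [255.0, 188.0]]
```

View pics/w6.png

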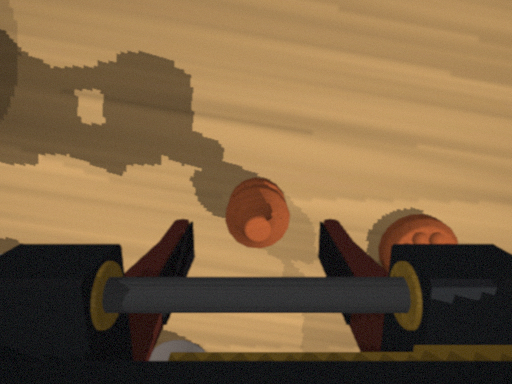

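The large knob's tip is at (258,229), about 4 mm toward −y, which agrees with the computed shift.

```bash
python3 -m crank '[[[4,-0.4,0.1],[0,0,0],6.5],[[3.7,0,0],[0,0,0],6.5],[[0,0,0],[0,0,0],6.5],[[0,0,0],[0,0,0],6.5],[[0,0,0],[0,0,0],6.5]]'; python3 go.py 594.5 -4 7 99.3
```

```text
t: 23.48
ee_pos: [597.0, -4.4, 10.2]
orientation: [-1.329, 1.126, 1.325]
ft_force: [-0.6, -0.2, -0.3]
width: 64.9
t 23.48 pos [597.   -4.4  10.2] jaw 99.3 w 64.9 F [-0.6 -0.2 -0.3] tilt 0.16 q [-0.03  0.69  1.79 -0.    0.67 -1.76]
shift cm [0.32 0.24 0.08]
rx deg -0.0
shift after turn [0.32 0.24 0.08]
```

```bash
python3 -m crank '[[[0.1,0,0.1],[0,0,0],6.5],[[0,0,0],[0,0,0],6.5],[[0,0,0],[0,0,0],6.5]]'; python3 go.py 594.5 -4 7; python3 -m crank '[[[0,0,0],[0,0,0],3],[[0,0,0],[0,0,0],3],[[0,0,0],[0,0,0],3],[[0,0,0],[0,0,0],3]]';python3 off.py -26 -49
python3 - <<'E'
from workcell import *
import cv2
cv2.imwrite("pics/w7.png",get_image("wrist")["pixels"][:,:,::-1])
E
```

```text
t: 23.85
ee_pos: [595.7, -3.6, 7.6]
orientation: [-1.328, 1.128, 1.327]
ft_force: [-0.1, 0.6, -0.5]
width: 65.0
t 23.85 pos [595.7  -3.6   7.6] jaw 99.3 w 65.0 F [-0.1  0.6 -0.5] tilt 0.02 q [-0.03  0.69  1.79 -0.    0.66 -1.76]
shift cm [ 0.06  0.12 -0.02]
t: 24.35
ee_pos: [595.5, -3.6, 7.3]
orientation: [-1.327, 1.128, 1.327]
ft_force: [0.2, -0.3, -0.4]
width: 42.3
-10 [[255.0, 283.0], [255.0, 313.0]]
-5 [[255.0, 273.0], [255.0, 301.0]]
0 [[255.0, 262.0], [255.0, 289.0]]
5 [[255.0, 252.0], [255.0, 277.0]]
10 [[255.0, 241.0], [255.0, 265.0]]
15 [[255.0, 230.0], [255.0, 252.0]]
```

View pics/w7.png

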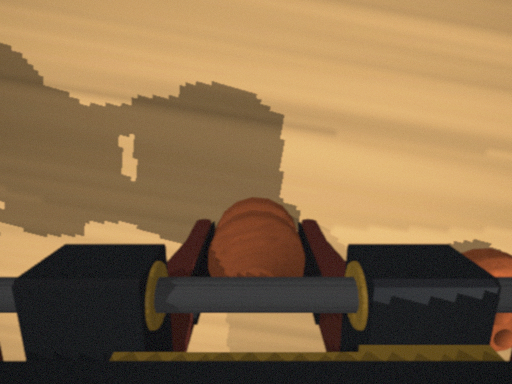

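Gripped, width 42.3 mm and centred. Now to the far end pad at (542.2, 307.5).

```bash
python3 -m crank '[[[-3,0,0],[0,0,0],3],[[-5,0,0],[0,0,0],3],[[0,0,0],[0,0,0],3],[[0,0,0],[0,0,0],3]]'; python3 go.py 542.2 307.5 85 99.3
```

```text
t: 24.95
ee_pos: [595.0, -3.5, 87.0]
orientation: [-1.327, 1.129, 1.328]
ft_force: [0.9, -0.3, -1.8]
width: 42.8
t 24.95 pos [595.   -3.5  87. ] jaw 99.3 w 42.8 F [ 0.9 -0.3 -1.8] tilt 0.04 q [-0.03  0.56  1.78 -0.    0.8  -1.76]
shift cm [ 0.2   0.21 31.55]
rx deg -0.0
shift after turn [ 0.2   0.19 31.55]
```

```bash
python3 -m crank '[[[0,0,5.3],[0,0,0],3],[[0,0,5.3],[0,0,0],3],[[0,0,5.3],[0,0,0],3],[[0,0.1,5.3],[0,0,0],3],[[0,0.1,5.3],[0,0,0],3]]' >/dev/null; python3 -m crank '[[[0,0,5],[0,0,0],3],[[3,0,0],[0,0,0],3],[[0,0,0],[0,0,0],3],[[0,0,0],[0,0,0],3]]'; python3 go.py 542.2 307.5 25.3 99.3
```

```text
t: 26.08
ee_pos: [542.5, 306.2, 56.7]
orientation: [-1.327, 1.131, 1.328]
ft_force: [-0.2, 0.4, -1.4]
width: 42.8
t 26.07 pos [542.5 306.2  56.7] jaw 99.2 w 42.8 F [-0.2  0.4 -1.4] tilt 0.11 q [ 0.49  0.64  1.72 -0.    0.79 -1.24]
shift cm [3.14 0.   0.13]
rx deg -0.1
shift after turn [3.14 0.01 0.13]
```

```bash
python3 -m crank '[[[2.6,0.1,0.1],[0,0,0],3],[[0.4,0,0],[0,0,0],3],[[0,0,0],[0,0,0],3],[[0,0,0],[0,0,0],3]]'; python3 go.py 542.2 307.5 25.3 99.3
```

```text
t: 26.58
ee_pos: [542.5, 307.9, 28.4]
orientation: [-1.327, 1.127, 1.326]
ft_force: [-0.0, 0.6, -0.5]
width: 42.4
t 26.57 pos [542.5 307.9  28.4] jaw 99.2 w 42.4 F [-0.   0.6 -0.5] tilt 0.08 q [ 0.5   0.68  1.72 -0.    0.73 -1.23]
shift cm [ 0.31  0.03 -0.04]
rx deg -0.1
shift after turn [ 0.31  0.03 -0.04]
```

```bash
python3 -m crank '[[[0.15,0,0],[0,0,0],3],[[0,0,0],[0,0,0],3],[[0,0,0],[0,0,0],3]]'; python3 go.py 542.2 307.5 25.3 99.3
```

```text
t: 26.95
ee_pos: [541.8, 307.9, 26.0]
orientation: [-1.327, 1.128, 1.327]
ft_force: [0.7, -0.2, -1.0]
width: 42.6
t 26.95 pos [541.8 307.9  26. ] jaw 99.3 w 42.6 F [ 0.7 -0.2 -1. ] tilt 0.01 q [ 0.5   0.69  1.72 -0.    0.73 -1.23]
shift cm [ 0.07 -0.03 -0.04]
rx deg -0.0
shift after turn [ 0.07 -0.03 -0.04]
```

```bash
python3 -m crank '[[[0.1,0,0],[0,0,0],3],[[0,0,0],[0,0,0],3]]'; python3 -m crank '[[[0,0,0],[0,0,0],6.5],[[0,0,0],[0,0,0],6.5],[[-4,0,0],[0,0,0],6.5],[[-6,0,0],[0,0,0],6.5],[[-6,0,0],[0,0,0],6.5]]'; python3 -m crank '[[[0,5,5],[0,0,0],6.5],[[0,5,3],[0,0,0],6.5],[[0,5,0],[0,0,0],6.5],[[0,5,0],[0,0,0],6.5],[[0,0,0],[0,0,0],6.5]]'
python3 - <<'E'
from workcell import *
import cv2
i=get_image("top")["pixels"][:,:,::-1]
cv2.imwrite("pics/t8.png",i)
i=get_image("scene")["pixels"][:,:,::-1]
cv2.imwrite("pics/s8.png",cv2.resize(i[100:300,90:430],None,fx=2.3,fy=2.3,interpolation=cv2.INTER_CUBIC))
E
```

```text
t: 27.2
ee_pos: [541.8, 307.9, 25.3]
orientation: [-1.327, 1.128, 1.327]
ft_force: [-1.8, -1.3, 4.9]
width: 42.9
t: 27.82
ee_pos: [541.4, 307.6, 186.1]
orientation: [-1.327, 1.129, 1.328]
ft_force: [-0.0, 0.4, -0.3]
width: 65.2
t: 28.45
ee_pos: [335.1, 348.7, 184.6]
orientation: [-1.329, 1.129, 1.33]
ft_force: [0.3, 0.1, 0.5]
width: 65.0
```

View pics/t8.png

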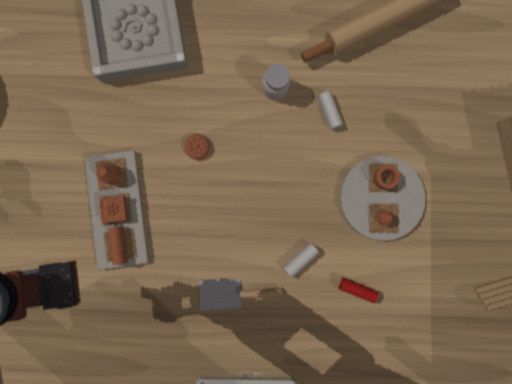

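View pics/s8.png

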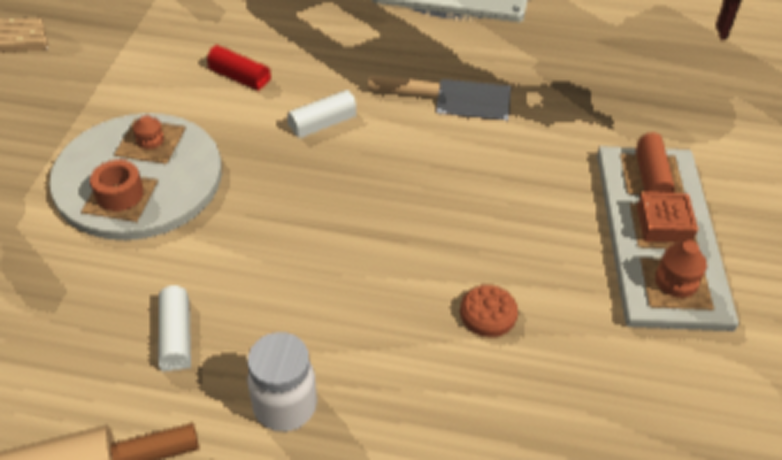

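All five pieces stand on their pads, and the rosette (197,147) and jar (277,82) are where they were. I measure the placings with the fit in both cameras.

Run:
```python
from workcell import *
from h import *
t=get_image("top");s=get_image("scene")
cv2.imwrite("pics/z8.png",cv2.hconcat([cv2.resize(t["pixels"][145:275,75:155,::-1],None,fx=4.5,fy=4.5,interpolation=cv2.INTER_CUBIC),cv2.resize(t["pixels"][145:275,335:430,::-1],None,fx=4.5,fy=4.5,interpolation=cv2.INTER_CUBIC)]))
import h
for n,g in [("tile",(465.5,295)),("large",(542,307.5)),("moulding",(388.5,283)),("small",(460.5,-292)),("collar",(550.7,-291))]:
  for thr in (115,150):
    h.mask=lambda px:((cv2.cvtColor(px,cv2.COLOR_RGB2HSV)[...,0]<8)&(cv2.cvtColor(px,cv2.COLOR_RGB2HSV)[...,1]>thr)).astype(np.uint8)
    for nm,ims in (("top",[t]),("scene",[s])):
        x,k=fit(n,g,ims,.16,18); print(n,thr,nm,(x[:2]-g).round(1),np.degrees(x[2]).round(1),np.round(k,2))
```

```text
tile 115 top [0. 0.] -8.0 [1.]
tile 115 scene [0. 0.] -8.0 [1.]
tile 150 top [0. 0.] -8.0 [1.]
tile 150 scene [0. 0.] -8.0 [1.]
large 115 top [0. 0.] 9.2 [1.]
large 115 scene [0. 0.] 9.2 [1.]
large 150 top [0. 0.] 9.2 [1.]
large 150 scene [0. 0.] 9.2 [1.]
moulding 115 top [0. 0.] -8.0 [1.]
moulding 115 scene [0. 0.] -8.0 [1.]
moulding 150 top [0. 0.] -8.0 [1.]
moulding 150 scene [0. 0.] -8.0 [1.]
small 115 top [0. 0.] 9.2 [1.]
small 115 scene [0. 0.] 9.2 [1.]
small 150 top [0. 0.] 9.2 [1.]
small 150 scene [0. 0.] 9.2 [1.]
collar 115 top [0. 0.] 9.2 [1.]
collar 115 scene [0. 0.] 9.2 [1.]
collar 150 top [0. 0.] 9.2 [1.]
collar 150 scene [0. 0.] 9.2 [1.]
```

View pics/z8.png

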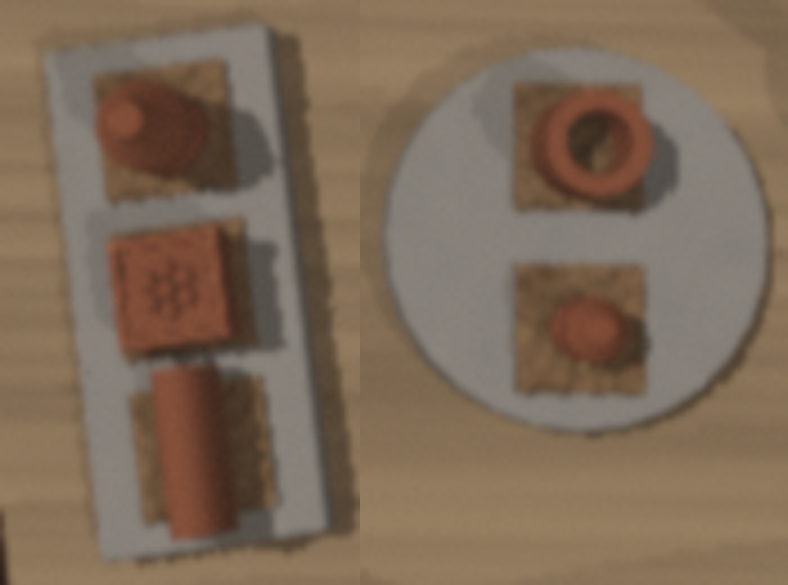

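The mask fit did not separate the pieces from the cork, so those numbers mean nothing. Instead I use points read off the crop by hand.

Run:
```python
from workcell import *
from h import *
t=get_image("top");s=get_image("scene")
c=lambda x,y,u,v,f:((x+.5)/f-.5+u,(y+.5)/f-.5+v)
for n,p,z,g,R in [("tile",(172,289),43,(465.5,295),0),("large",(125,120),74,(542,307.5),0),("moulding",(197,447),46,(388.5,282.5),0),("collar",(600-360,145),48,(550.7,-291),1),("small",(583-360,327),50,(460.5,-292),1)]:
    e=ray(c(*p,335 if R else 75,145,4.5),t,z)[:2]-g; a=np.radians(1 if R else 9.3)
    print("top",n,e.round(1),"carrier xy",round(e@[np.cos(a),np.sin(a)],1),round(e@[-np.sin(a),np.cos(a)],1))
for n,p,z,g in [("tile",(668,213),43,(465.5,295)),("large",(689,246),74,(542,307.5)),("collar",(118,176),48,(550.7,-291)),("small",(147,120),50,(460.5,-292))]:
    print("scene",n,(ray(c(*p,90,100,2.3),s,z)[:2]-g).round(1))
```

```text
top tile [ 0.1 -2.6] carrier xy -0.3 -2.6
top large [-0.7 -0. ] carrier xy -0.7 0.1
top moulding [ 3.9 -6.2] carrier xy 2.8 -6.8
top collar [-1.7 -0.9] carrier xy -1.7 -0.8
top small [1.6 8.8] carrier xy 1.7 8.8
scene tile [4.2 0.3]
scene large [-1.6 -0.2]
scene collar [-2.3  3.7]
scene small [-1.2  2.1]
```

The top-view small knob (8.8 mm) disagrees with the scene view (2.1 mm), probably because I misread the tip. I check by overlaying model outlines at the nominal poses.

Run:
```python
from workcell import *
from h import *
t=get_image("top");s=get_image("scene")
N=[("tile",(465.5,295),9.3),("large",(542,307.5),0),("moulding",(388.5,282.5),9.3),("small",(460.5,-292),0),("collar",(550.7,-291),0)]
def crop(d,u0,v0,u1,v1,f):
    i=cv2.resize(d["pixels"][v0:v1,u0:u1,::-1],None,fx=f,fy=f,interpolation=cv2.INTER_CUBIC)
    for n,g,y in N:
        Q=(M[n]+[0,0,18])@Rn.from_euler('z',y,degrees=True).as_matrix().T+[g[0],g[1],0]
        h=cv2.convexHull(proj(Q,d).astype(np.float32))
        cv2.polylines(i,[np.round((h-[u0,v0]+.5)*f-.5).astype(int)],True,(255,255,0),1)
    return i
a=crop(t,80,145,150,270,4.7);b=crop(t,360,155,425,280,4.7)
cv2.imwrite("pics/o1.png",cv2.hconcat([a,b]))
a=crop(s,345,150,415,250,5.6);b=crop(s,110,140,180,240,5.6)
cv2.imwrite("pics/o2.png",cv2.hconcat([a,b]))
```

```text
(no output)
```

View pics/o1.png

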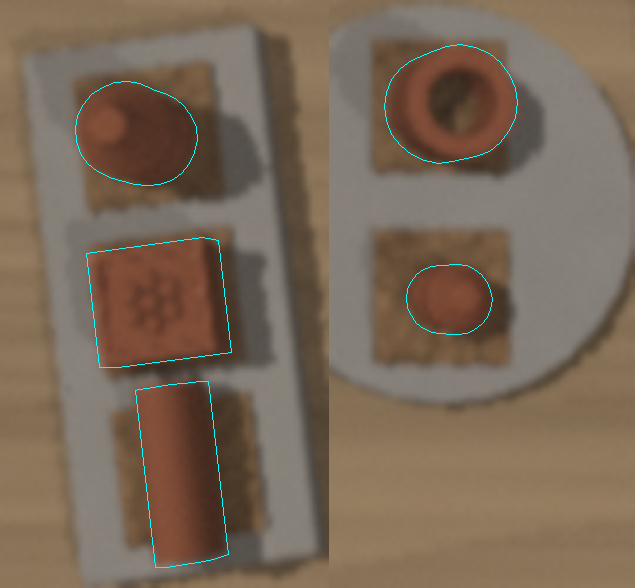

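View pics/o2.png

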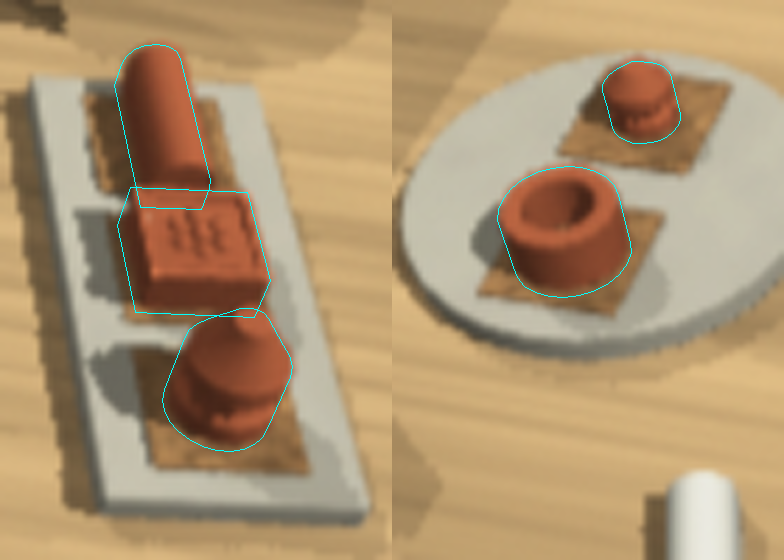

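In both views every piece matches the outline of its nominal seated pose to within about 3 mm, and the gripper is clear. I hand the job in.

```bash
python3 go.py; python3 -c "
from workcell import *
print(close_job())"
```

```text
t 28.85 pos [339.  349.9 184.8] jaw 99.2 w 65.2 F [-0.2 -0.3 -0.8] tilt 0.01 q [ 0.78  0.28  1.96 -0.    0.91 -0.95]
the job is handed in; nothing more can be done
None
```

Both kits are made up and the job was handed in at about 29 s of the 104 s allowed; no verdict was reported.

- **Long board:** the tile is on the middle pad, the large knob on the far end pad and the moulding on the near end pad.
- **Round bat:** the small knob is on the near pad and the collar on the far pad.
- **Left alone:** I did not touch the rosette, the jar, or the red and white look-alikes. The rosette and jar are at the same pixels in the top picture as at the start.

**Final check:** I drew model outlines of each seated piece over the top and scene pictures. They match all five to within about 3 mm, upright and at pad height. The gripper is clear of everything.

**Checks that failed or disagreed:**
- **Colour-mask fit:** the automatic fit of the final poses gave no usable result, so I discarded it.
- **Small knob:** a hand-read point from the top view put it 8.8 mm off, against 2.1 mm from the scene view. The outline check suggests I misread the tip.
- **Moulding:** a hand-read point put it 6.8 mm off in y. That is still within the 13 mm tolerance, and the outline check showed it centred.

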